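Load the ravioli die and slide the press tray to its catch

ROBOT

A 7-joint arm with a two-finger parallel gripper is mounted at the origin on the work surface. World frame = base frame: x ahead of the robot, y to its left, z up, the work surface at z = 0. Lengths are in m, angles in rad, forces in N, time in s.
With the tool pointing down it reaches from about 0.35 to 0.9 m from the base axis. Payload 8.1 kg.
Tool frame: the origin (TCP) lies midway between the tips of the shut fingers; the grasp point (between the pads) lies 19 mm behind it; z points along the fingers, y is the line along which they close (so a half turn about z gives the same grasp; the last joint's range is limited). The gripper opens to 92 mm and grips with 3 to 60 N. Pads are 19 mm wide; open, the fingers measure 130 mm over their backs; the gripper's body (75 mm by 190 mm) begins 47 mm behind the grasp point.
Start: joints at [-1.281, 0.434, 0.025, 1.573, -0.012, 1.134, -0.075], TCP at [0.239, 0.577, 0.188] pointing down, gripper open.
Joint ranges: [-2.62, 2.62], [-0.44, 2.09], [-1.27, 1.32], [0.08, 2.57], [-1.32, 4.46], [0.12, 2], [-2.74, 2.74]. Speed limits (rad/s): [2.22, 2.22, 3.01, 3.01, 3.14, 3.14, 3.14].

INTERFACE

Orientations are given as a 3x3 rotation matrix whose columns are the frame's x, y, z axes.
In Python, from rig import r, optics gives the robot as it stands.
- The arm moves only by the tool play_rows, never from a script. Its argument "steps" is a list that holds one entry, the list of rows, each a list of 7 numbers: the shift along the tool's x, y, z in mm, then the turn, a rotation vector about the tool's x, y, z in rad, then the opening, from 0 (shut) to 1 (fully open). In form: [[[dx, dy, dz, ax, ay, az, hand], ...]]. A call has 1 to 12 rows; each row shifts and turns the commanded pose from where the row before left it, along the tool's axes as they then stand; what a row does not reach is not made up. A row lasts 1/12 s, in which the tool goes at most 41.7 mm and 7.16 degrees, less where a joint would pass 70% of its speed; a pose out of reach is approached as far as the arm can. A call with a gripper value outside its range is refused whole. The fingers move at their own pace and stop on an object; "grip_force" is the grip in N (left out, the last holds). Time passes only in rows, so rows that do not move let the fingers close. It gives the time, the measured TCP pose, the force, the opening and the grip force at its end, in the units of the state.
- r.read_state(): the state, without advancing time (a new reading comes with each control period).
- optics.read_camera(name): name is "side" or "top"; returns a dict with "pixels" (420x560x3 uint8, red, green, blue), "camera_matrix" (3x3 intrinsics, pixels), "R" (3x3) and "t" (3): a world point X has camera coordinates R X + t. Camera axes: x right, y down, z forward; pixel columns grow to the right and rows downward; lengths in m; the calibration is good to about 2 mm. A picture is of the moment at which its call begins. There is no depth.
- r.finish_job(): hands the job in; it is judged then, once.
The state is a dict: "t": time; "q": joint angles; "joint_velocities": joint speeds; "joint_torque": joint torques, N m; "eef_pos": TCP position; "eef_rot": TCP orientation; "wrist_force": force on the tool from outside, world axes, zero at the start; "ft_torque": the same for the moment, N m; "opening": opening from 0.0 (shut) to 1.0 (fully open); "finger_force": force on a finger pad.
Only numpy, scipy, OpenCV 4.12 (cv2) and the standard library are available. Lean on these libraries where they do the work, as an engineer would, in place of code of your own. Each camera call takes 0.05 s, during which the arm holds its last target. There are 200 camera calls.

TASK

Set the brass ravioli die flat in the pocket of the press's tray and let go of it, then push the tray in under the press head by the red grip at its rear, until its spring catch clicks into the notch, and leave it held there. The catch can be clamped at different places along the slide, so feel for it: push gently and do not force the tray on past the click to its end stop. Leave the other kitchen things where they are.

Things in the scene. Friction and masses are not known exactly. Their poses are not given: they have to be found in the camera images.
- press: green benchtop ravioli press, fixed. Origin: on the table, under the tray pocket's centre when the tray is drawn fully out; +x is the way the tray slides in (away from the robot), z up. Base plate x -90 to 290, y +-75, 8 mm high. Head x 80 to 285, y +-60, 120 to 210 mm above the table, a knob on it up to 272 mm; platen under it, x 114 to 200, underside at 99 mm. Column x 225 to 285 mm
- lip (a point): middle of the press head's lower front edge (press frame x 80, y 0, z 120 mm), axes as the press. An upright gripper hits the head's front face before the tray is home: for the last part lean the tool 20 to 50 degrees, fingers pointing forward and down, in under this lip
- pocket (a point): centre of the tray pocket's floor, 20 mm above the table, moves with the tray, axes as the press. Aluminium tray 104 x 96 mm; pocket 90 x 70 mm (x by y), walls 8 mm high, for the 84 x 64 mm die (3 mm play each side). A notched steel runner lies along the tray's right (-y) side, out to y -56 mm, x -72 to 175 mm; its notch is 13 mm wide, at x -10 mm
- push_face (a point): middle of the rear (-x) face of the tray's red grip, 35 mm above the table, 76 mm behind the pocket centre; axes as the press. The grip is a block 24 mm long (x), 24 mm wide (y), from 12 to 50 mm above the table, free behind and beside; it can be pushed on this rear face or pinched from its sides
- tray (a joint): how far the tray is slid in, m: 0 drawn out, 0.20 end stop. Starts at 0 to 0.02. Slides with 2 to 4 N. The catch meets the notch somewhere from 0.13 to 0.175 (not told): there the tray jumps a little ahead, then resists more pushing, rising within a few mm to about 15 N, beyond which the notch is forced past the catch. Let go within the notch, the tray centres itself
- plunger (a joint): spring plunger of the brass catch block at the press's right side (block 34 x 30 x 30 mm, outside of y -75 mm, top 38 mm above the table), ball-nosed, bearing on the tray's runner: about 0.003 m pushed back while it rides on the runner, about 0 when clicked into the notch
- die: ravioli die: brass block 84 x 64 x 14 mm (x, y, z) with dark shapes on top and a dark wooden grip bar on top, 60 mm along x, 14 mm wide in y, from 14 to 44 mm above its underside; about 0.25 to 0.5 kg. Origin: centre of its underside. It may go into the pocket either way round (half a turn). Loaded, its bar reaches 64 mm above the table
- cutter_ring: plain steel ring cutter, 72 mm across, 30 mm high, open; stands where the die might have stood; bystander, origin under its centre
- semolina_jar: closed glass jar, 84 mm across, 130 mm high; bystander, origin under its centre
- knife: chef's knife lying flat, 305 mm along its x, 20 mm high; bystander, origin under its centre
- scraper: bench scraper lying flat, steel blade 150 x 75 mm with a round wooden handle, 24 mm high; bystander, origin under its centre
- bowl: white bowl, 150 mm across, 65 mm high; bystander, origin under its centre
Not all that is in view belongs to the job. Leave any blue or turquoise look-alike of the die alone.

How it is judged:
By the outcome, as a careful person would: the job done as asked, in the order asked, and still so for the second after the job is handed in, with the robot touching nothing.
It also fails if it takes over 72 s, if anything falls off the work surface, if the arm or the gripper's body presses on something with over 40 N, if the wrist force passes 120 N, or if a joint passes its speed limit or range.

## Working session

There is one attempt and no reset: what is moved stays moved. The work goes in short steps, Python scripts to look and compute and a tool call to move; the robot and the scene stay as the last step left them, time stands still between calls to the robot, and variables do not carry over. Pictures are saved under pics/ and viewed, at most 10 in all, crops included, and the job is handed in when it is done.

Besides the shell and the picture viewer there is one more tool, called after "Call:" by a JSON object that holds its "method" and its "body", one argument or row to a line. play_rows: Moves the arm, as the interface text tells. Its arguments: {"type":"object","properties":{"steps":{"type":"array"},"grip_force":{"type":"number"}},"required":["steps"]}

```bash
mkdir -p pics; ls
python3 - <<'E'
from rig import r, optics
import cv2,numpy as np
np.set_printoptions(precision=4,suppress=True)
for n in ("top","side"):
    c=optics.read_camera(n)
    cv2.imwrite(f"pics/{n}0.png",c["pixels"][:,:,::-1])
    print(n,c["camera_matrix"].tolist(),(-c["R"].T@c["t"]),c["R"])
s=r.read_state();print(s["t"],s["eef_pos"],s["eef_rot"],s["wrist_force"],s["opening"])
E
```

```text
pics
top [[451.4133327401993, 0.0, 276.8596842705756], [0.0, 451.4133327401993, 211.55493994085097], [0.0, 0.0, 1.0]] [0.3071 0.0144 1.2452] [[-0.0099 -0.9999  0.0029]
 [-0.9884  0.0093 -0.1515]
 [ 0.1514 -0.0043 -0.9885]]
side [[469.6305520520006, 0.0, 277.7867698771041], [0.0, 469.6305520520006, 210.0273562627224], [0.0, 0.0, 1.0]] [ 0.3348 -0.7451  1.0371] [[ 0.9901 -0.1404  0.0082]
 [-0.1048 -0.7756 -0.6225]
 [ 0.0937  0.6154 -0.7826]]
0.1 [0.2391 0.5769 0.1877] [[-0.9238  0.3829 -0.0004]
 [ 0.3829  0.9238 -0.0014]
 [-0.0001 -0.0014 -1.    ]] [ 0.1278 -0.3567 -0.1128] 1.0014351649691038
```

View pics/top0.png

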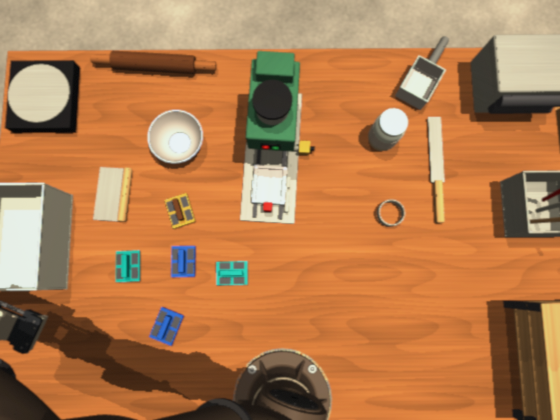

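View pics/side0.png

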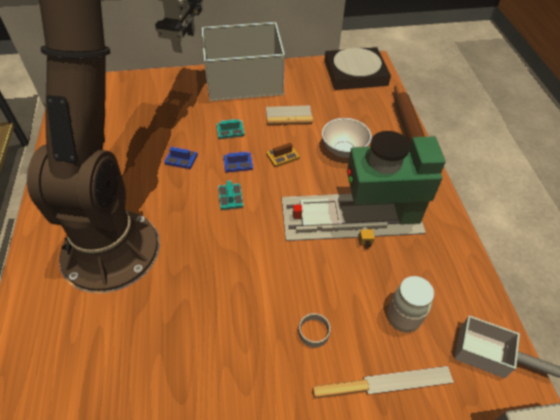

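The top view shows five die-like pieces:
- Brass with a dark wooden bar at (180,211). This is the die, as it is the only one with brass and wood.
- Blue at (183,261) and (167,326).
- Turquoise at (128,266) and (232,273).

The press head is at (273,110), the red grip at (267,207) and the catch at (305,147). Next I measure and take an enlarged crop.

```bash
cat > h.py <<'E'
from rig import r, optics
import cv2,numpy as np
np.set_printoptions(precision=4,suppress=True)
def ray(c,uv,z):
    uv=np.atleast_2d(np.asarray(uv,float)); o=-c["R"].T@c["t"]
    d=(np.c_[uv,np.ones(len(uv))]@np.linalg.inv(c["camera_matrix"]).T)@c["R"]
    return o+d*((z-o[2])/d[:,2])[:,None]
def mask(c,lo,hi,box):
    m=cv2.inRange(cv2.cvtColor(c["pixels"],cv2.COLOR_RGB2HSV),lo,hi); k=np.zeros_like(m)
    u0,v0,u1,v1=box; k[v0:v1,u0:u1]=m[v0:v1,u0:u1]; return k
def blob(m):
    n,l,s,ce=cv2.connectedComponentsWithStats(m); i=1+np.argmax(s[1:,4]); return l==i,s[i],ce[i]
def st():
    s=r.read_state(); print("t",s["t"],"p",s["eef_pos"],"q",s["q"],"F",s["wrist_force"],"op",s["opening"])
    print(s["eef_rot"]); return s
E
python3 - <<'E'
from h import *
c=optics.read_camera("top"); p=c["pixels"]
a=cv2.resize(p[185:240,150:215],None,fx=6,fy=6,interpolation=cv2.INTER_CUBIC)
b=cv2.resize(p[125:225,235:320],None,fx=4.5,fy=4.5,interpolation=cv2.INTER_CUBIC)
H=max(a.shape[0],b.shape[0]); im=np.zeros((H,a.shape[1]+b.shape[1],3),np.uint8)
im[:a.shape[0],:a.shape[1]]=a; im[:b.shape[0],a.shape[1]:]=b
cv2.imwrite("pics/crop1.png",im[:,:,::-1]); print(im.shape)
hsv=cv2.cvtColor(p,cv2.COLOR_RGB2HSV); print(hsv[200,172],hsv[225,186],hsv[211,180],hsv[230,200])
# die brass
m=mask(c,(20,120,120),(32,255,255),(155,185,205,235))
pts=np.argwhere(m)[:,::-1]; w=ray(c,pts,0.014)[:,:2]
R=cv2.minAreaRect(w.astype(np.float32)*1000); print("die rect",R,len(pts))
# bar top: dark brown
m=mask(c,(0,100,20),(15,255,120),(165,195,195,228)); k,s,ce=blob(m)
w=ray(c,np.argwhere(k)[:,::-1],0.044); print("bar",cv2.minAreaRect((w[:,:2]*1000).astype(np.float32)),s)
# red grip
for n,box in(("top",(255,195,285,220)),("side",(285,195,310,225))):
    c=optics.read_camera(n)
    m=cv2.bitwise_or(mask(c,(0,190,120),(5,255,255),box),mask(c,(174,190,120),(180,255,255),box)); k,s,ce=blob(m)
    print(n,"red",s,ce,ray(c,ce,.05))
# base plate, from top: low saturation
c=optics.read_camera("top")
m=mask(c,(0,0,90),(180,70,255),(235,120,300,228)); k,s,ce=blob(m)
w=ray(c,np.argwhere(k)[:,::-1],0.008)
print("plate",s,cv2.minAreaRect((w[:,:2]*1000).astype(np.float32)))
E
```

```text
(450, 772, 3)
[ 16 153 140] [ 13 181 183] [ 12 180 105] [ 12 182 212]
die rect ((501.75018310546875, 277.24530029296875), (84.5403060913086, 63.47486877441406), 17.11838150024414) 291
bar ((497.9714660644531, 276.1751708984375), (53.94391632080078, 14.874585151672363), 15.03435230255127) [176 200   7  20  36]
top red [264 203   8   8  57] [267.193  206.4912] [[0.5042 0.0349 0.05  ]]
side red [294 205   7   7  47] [297.     208.1277] [[0.5053 0.0307 0.05  ]]
plate [ 241  120   59  104 3359] ((617.7225341796875, 27.025405883789062), (148.42681884765625, 298.0168151855469), 85.96206665039062)
```

View pics/crop1.png

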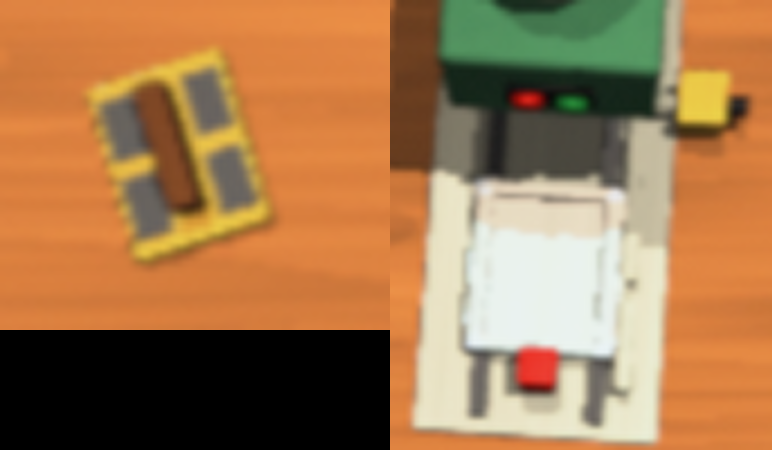

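The crop confirms the brass die with its wooden bar: centre (0.502, 0.277), yaw +17°, 84.5 x 63.5 mm, which matches the given size. The press yaw is about -4° and its origin about (0.559, 0.031). The grip's measured position is consistent with the tray being slid in about 0.01. Next I approach the die.

Call:
{"method": "play_rows", "body": {
  "steps": [
    [[-33,-16,0,0,0,0,1],[-33,-16,0,0,0,0,1],[-33,-16,0,0,0,0,1],[-33,-16,0,0,0,0,1],[-33,-16,0,0,0,0,1],[-33,-16,0,0,0,0,1],[-33,-16,0,0,0,0,1],[-33,-16,0,0,0,0,1],[-33,-16,0,0,0,0,1],[-33,-16,0,0,0,0,1],[-28,-16,0,0,0,0,1],[0,0,0,0,0,0,1]]
  ],
  "grip_force": 30
}}

```text
t: 1.3
eef_pos: [0.5075, 0.2701, 0.1887]
eef_rot: [[-0.92, 0.392, 0.003], [0.392, 0.92, -0.003], [-0.004, -0.002, -1.0]]
wrist_force: [1.0, -1.3, 0.0]
opening: 0.998
finger_force: 0.0
```

Call:
{"method": "play_rows", "body": {
  "steps": [
    [[0,0,12,0,0,-0.1,1],[0,0,12,0,0,-0.1,1],[0,0,12,0,0,-0.1,1],[0,0,12,0,0,-0.1,1],[0,0,12,0,0,-0.1,1],[0,0,12,0,0,-0.1,1],[0,0,12,0,0,-0.091,1],[0,0,0,0,0,0,1],[0,0,0,0,0,0,1]]
  ]
}}

```text
t: 2.05
eef_pos: [0.5022, 0.2776, 0.1041]
eef_rot: [[-0.957, -0.291, -0.001], [-0.291, 0.957, -0.0], [0.001, -0.0, -1.0]]
wrist_force: [-0.2, 0.2, 0.7]
opening: 0.997
finger_force: 0.0
```

Run:
```python
from h import *
s=st(); d=np.array([.5018,.2772,.019])-s["eef_pos"]; print("tool delta",s["eef_rot"].T@d*1000, "yaw of y",np.degrees(np.arctan2(s["eef_rot"][1,1],s["eef_rot"][0,1])))
# refine press: plate side edges and tray
c=optics.read_camera("top")
m=mask(c,(0,0,90),(180,70,255),(238,165,300,228)); k,_,_=blob(m)
L=[];Rr=[]
for v in range(172,217,2):
    u=np.where(k[v])[0]; L.append((u[0],v)); Rr.append((u[-1]+1,v))
for P in(L,Rr):
    w=ray(c,P,.008); f=np.polyfit(w[:,0],w[:,1],1); print("edge yaw",np.degrees(np.arctan(f[0])),"y at .559",np.polyval(f,.559),"res",np.std(w[:,1]-np.polyval(f,w[:,0])))
```

```text
t 2.05 p [0.5022 0.2776 0.1041] q [-0.5864  0.4371 -0.0157  1.8     0.0081  0.9058  1.2602] F [-0.1888  0.187   0.6786] op 0.9968733571892942
[[-0.9568 -0.2909 -0.0012]
 [-0.2909  0.9568 -0.0005]
 [ 0.0013 -0.0001 -1.    ]]
tool delta [ 0.3624 -0.2581 85.1291] yaw of y 106.91178146641825
edge yaw -4.397040837394418 y at .559 0.10415618154023071 res 0.0008183171317035629
edge yaw -3.561493965852839 y at .559 -0.04502484455191768 res 0.001093179660009413
```

Call:
{"method": "play_rows", "body": {
  "steps": [
    [[0,0,20,0,0,0,1],[0,0,20,0,0,0,0.8],[0,0,20,0,0,0,0.6],[0,0,15,0,0,0,0.6],[0,0,10,0,0,0,0.5],[0,0,0,0,0,0,0],[0,0,0,0,0,0,0],[0,0,0,0,0,0,0],[0,0,0,0,0,0,0],[0,0,0,0,0,0,0],[0,0,0,0,0,0,0],[0,0,0,0,0,0,0]]
  ],
  "grip_force": 40
}}

```text
t: 3.1
eef_pos: [0.5028, 0.2779, 0.0199]
eef_rot: [[-0.956, -0.294, 0.001], [-0.294, 0.956, 0.0], [-0.001, 0.0, -1.0]]
wrist_force: [0.2, 0.3, -0.5]
opening: 0.25
finger_force: 0.0
```

Call:
{"method": "play_rows", "body": {
  "steps": [
    [[0,0,0,0,0,0,0],[0,0,-5,0,0,0,0],[0,0,-15,0,0,0,0],[0,0,-20,0,0,0,0],[0,0,-20,0,0,0,0],[0,0,-20,0,0,0,0],[0,0,0,0,0,0,0],[0,0,0,0,0,0,0]]
  ]
}}

```text
t: 3.77
eef_pos: [0.5034, 0.2782, 0.1009]
eef_rot: [[-0.956, -0.294, 0.002], [-0.294, 0.956, 0.002], [-0.003, 0.001, -1.0]]
wrist_force: [-0.5, 0.1, 1.3]
opening: 0.008
finger_force: 0.0
```

The fingers were still closing when I lifted, so the grasp missed. I measure the die again.

Run:
```python
from h import *
st(); c=optics.read_camera("side"); p=c["pixels"]
cv2.imwrite("pics/s1.png",cv2.resize(p[110:190,230:350],None,fx=5,fy=5,interpolation=cv2.INTER_CUBIC)[:,:,::-1])
```

```text
t 3.7667 p [0.5034 0.2782 0.1009] q [-0.5862  0.4405 -0.0159  1.804   0.0087  0.8944  1.2628] F [-0.5259  0.1449  1.2652] op 0.007747311968750877
[[-0.9559 -0.2936  0.0023]
 [-0.2936  0.9559  0.0016]
 [-0.0026  0.0008 -1.    ]]
```

View pics/s1.png

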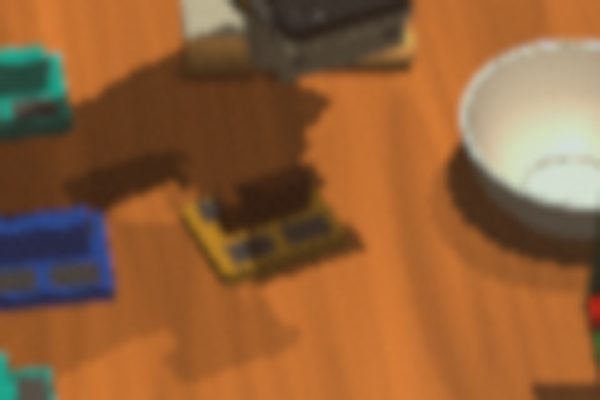

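The die still lies in place, at (275,225) in the crop, with the shut gripper above it. I open the gripper, descend and close with more time.

Call:
{"method": "play_rows", "body": {
  "steps": [
    [[0,0,0,0,0,0,0.45],[0,0,0,0,0,0,0.45],[0,0,0,0,0,0,0.45],[0,0,0,0,0,0,0.45],[0,0,0,0,0,0,0.45],[0,0,0,0,0,0,0.45],[0,0,0,0,0,0,0.45],[0,0,0,0,0,0,0.45],[0,0,0,0,0,0,0.45],[0,0,0,0,0,0,0.45]]
  ]
}}

```text
t: 4.65
eef_pos: [0.5026, 0.2778, 0.0995]
eef_rot: [[-0.956, -0.294, 0.0], [-0.294, 0.956, 0.0], [-0.0, 0.0, -1.0]]
wrist_force: [0.1, 0.2, 0.2]
opening: 0.453
finger_force: 0.0
```

Call:
{"method": "play_rows", "body": {
  "steps": [
    [[0,0,20,0,0,0,0.45],[0,0,20,0,0,0,0.45],[0,0,20,0,0,0,0.45],[0,0,15,0,0,0,0.45],[0,0,6,0,0,0,0.4],[0,0,0,0,0,0,0],[0,0,0,0,0,0,0],[0,0,0,0,0,0,0],[0,0,0,0,0,0,0],[0,0,0,0,0,0,0],[0,0,0,0,0,0,0],[0,0,0,0,0,0,0]]
  ]
}}

```text
t: 5.65
eef_pos: [0.5028, 0.2779, 0.0189]
eef_rot: [[-0.956, -0.294, 0.001], [-0.294, 0.956, 0.0], [-0.001, 0.0, -1.0]]
wrist_force: [-0.7, -0.4, -0.1]
opening: 0.002
finger_force: 0.0
```

Call:
{"method": "play_rows", "body": {
  "steps": [
    [[0,0,0,0,0,0,0],[0,0,0,0,0,0,0],[0,0,0,0,0,0,0],[0,0,0,0,0,0,0],[0,0,0,0,0,0,0],[0,0,0,0,0,0,0]]
  ]
}}

```text
t: 6.15
eef_pos: [0.5026, 0.2777, 0.0184]
eef_rot: [[-0.956, -0.294, -0.0], [-0.294, 0.956, -0.0], [0.0, -0.0, -1.0]]
wrist_force: [-0.8, 0.7, -0.1]
opening: 0.004
finger_force: 0.0
```

Run:
```python
from h import *
s=st()
for n,box in(("top",(155,185,205,235)),("side",(255,140,310,175))):
    c=optics.read_camera(n); p=c["pixels"]
    X=c["R"]@s["eef_pos"]+c["t"]; q=c["camera_matrix"]@X; print(n,"tcp px",q[:2]/q[2])
    m=mask(c,(20,120,90),(32,255,255),box); w=ray(c,np.argwhere(m)[:,::-1],.014)[:,:2]
    print(len(w),cv2.minAreaRect((w*1000).astype(np.float32)))
    u0,v0=(140,170) if n=="top" else (235,80)
    cv2.imwrite(f"pics/{n}2.png",cv2.resize(p[v0:v0+100,u0:u0+80],None,fx=5,fy=5)[:,:,::-1])
a=cv2.imread("pics/top2.png");b=cv2.imread("pics/side2.png");cv2.imwrite("pics/both2.png",np.hstack([a,b]))
```

```text
t 6.15 p [0.5026 0.2777 0.0184] q [-0.5849  0.5466 -0.0181  1.8738  0.0143  0.7213  1.2578] F [-0.7738  0.6797 -0.1217] op 0.003545210616668361
[[-0.9559 -0.2937 -0.    ]
 [-0.2937  0.9559 -0.    ]
 [ 0.     -0.     -1.    ]]
top tcp px [179.0933 209.7582]
0 ((0.0, 0.0), (0.0, 0.0), 0.0)
side tcp px [282.4131 152.4637]
0 ((0.0, 0.0), (0.0, 0.0), 0.0)
```

View pics/both2.png

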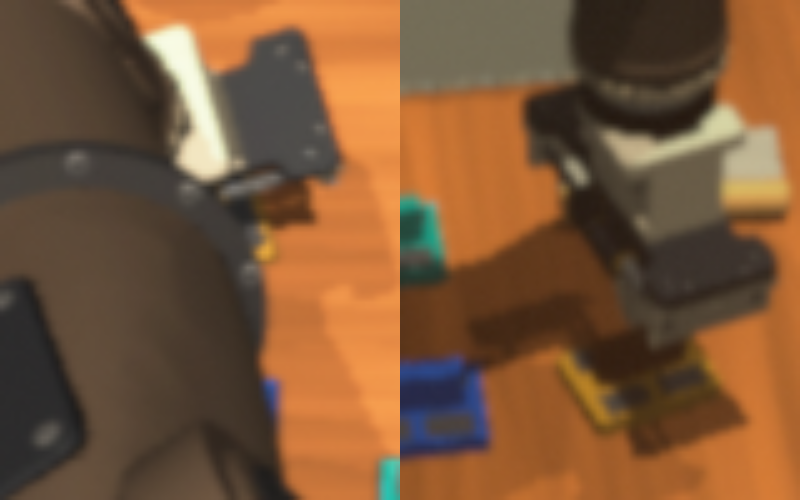

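Run:
```python
from h import *
c=optics.read_camera("side")
w=ray(c,[(267,153),(275,166),(298.6,158)],.014); print(w, "mid L-R",(w[0]+w[2])/2, np.linalg.norm(w[0]-w[1]),np.linalg.norm(w[1]-w[2]))
p0=cv2.imread("pics/side0.png")[:,:,::-1]; c0=dict(c); c0["pixels"]=np.ascontiguousarray(p0)
m=mask(c0,(20,120,90),(32,255,255),(255,140,310,175)); v=np.argwhere(m)[:,::-1]
x=ray(c0,v,.014)[:,:2]; print(cv2.minAreaRect((x*1000).astype(np.float32)),v.min(0),v.max(0))
cv2.imwrite("pics/side3.png",cv2.resize(c["pixels"][100:180,240:330],None,fx=8,fy=7,interpolation=cv2.INTER_CUBIC)[:,:,::-1])
```

```text
[[0.4559 0.2861 0.014 ]
 [0.4728 0.2281 0.014 ]
 [0.5488 0.2519 0.014 ]] mid L-R [0.5024 0.269  0.014 ] 0.06043666825275043 0.07970637062064914
((495.4969177246094, 253.78854370117188), (45.70330810546875, 91.32283782958984), 71.35629272460938) [268 152] [297 164]
```

View pics/side3.png

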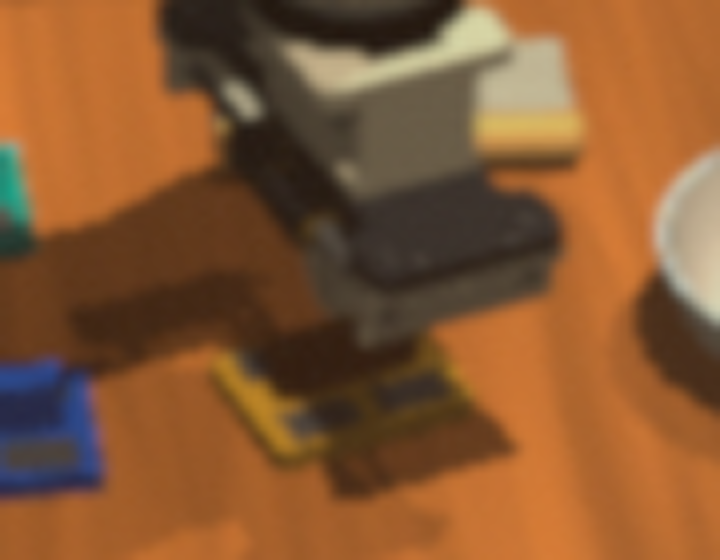

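Run:
```python
from h import *
s=st(); 
for n in("side","top"):
  c=optics.read_camera(n)
  for nm,P in (("tip",(0,0,0)),("body-y,-x",(-37,-95,-66)),("body-y,+x",(37,-95,-66)),("body+y-x",(-37,95,-66)),("body+y+x",(37,95,-66)),("finger back",(0,-24,0)),("finger back top",(0,-24,-66)),("flange",(0,0,-150))):
    X=c["R"]@(s["eef_pos"]+s["eef_rot"]@np.array(P)/1000)+c["t"]; q=c["camera_matrix"]@X; print(n,nm,q[:2]/q[2])
```

```text
t 6.3 p [0.5026 0.2777 0.0184] q [-0.5849  0.5466 -0.0181  1.8738  0.0142  0.7213  1.2578] F [ 0.5789 -0.3078 -0.1192] op 0.007363996477294464
[[-0.9559 -0.2937 -0.0001]
 [-0.2937  0.9559 -0.    ]
 [ 0.0001  0.     -1.    ]]
side tip [282.4047 152.4648]
side body-y,-x [308.6625 153.391 ]
side body-y,+x [285.4303 161.123 ]
side body+y-x [280.3217 113.9315]
side body+y+x [258.4202 120.5385]
side finger back [285.8001 157.5279]
side finger back top [286.286  141.5503]
side flange [283.2517 114.2705]
top tip [179.0929 209.7676]
top body-y,-x [204.8009 181.7878]
top body-y,+x [212.7645 208.2985]
top body+y-x [134.7646 203.3622]
top body+y+x [142.1532 230.2795]
top finger back [187.4957 207.1603]
top finger back top [182.6155 203.0809]
top flange [166.0069 200.1358]
```

Call:
{"method": "play_rows", "body": {
  "steps": [
    [[0,0,-15,0,0,0,0],[0,0,-20,0,0,0,0],[0,0,-20,0,0,0,0],[0,0,-20,0,0,0,0],[0,0,-20,0,0,0,0],[0,0,0,0,0,0,0],[0,0,0,0,0,0,0]]
  ]
}}

```text
t: 6.98
eef_pos: [0.5033, 0.2782, 0.1145]
eef_rot: [[-0.956, -0.294, 0.002], [-0.294, 0.956, 0.001], [-0.002, 0.001, -1.0]]
wrist_force: [0.1, 0.5, -0.8]
opening: 0.004
finger_force: 0.0
```

Run:
```python
from h import *
s=st(); c=optics.read_camera("side")
X=c["R"]@s["eef_pos"]+c["t"]; q=c["camera_matrix"]@X; print(q[:2]/q[2])
cv2.imwrite("pics/side4.png",cv2.resize(c["pixels"][50:180,220:350],None,fx=5,fy=4.6,interpolation=cv2.INTER_CUBIC)[:,:,::-1])
```

```text
t 6.9833 p [0.5033 0.2782 0.1145] q [-0.5867  0.4251 -0.0152  1.7898  0.0079  0.9243  1.2635] F [ 0.0904  0.469  -0.8289] op 0.003950380296966907
[[-0.9559 -0.2937  0.0021]
 [-0.2937  0.9559  0.0014]
 [-0.0024  0.0007 -1.    ]]
[283.155  128.6275]
```

View pics/side4.png

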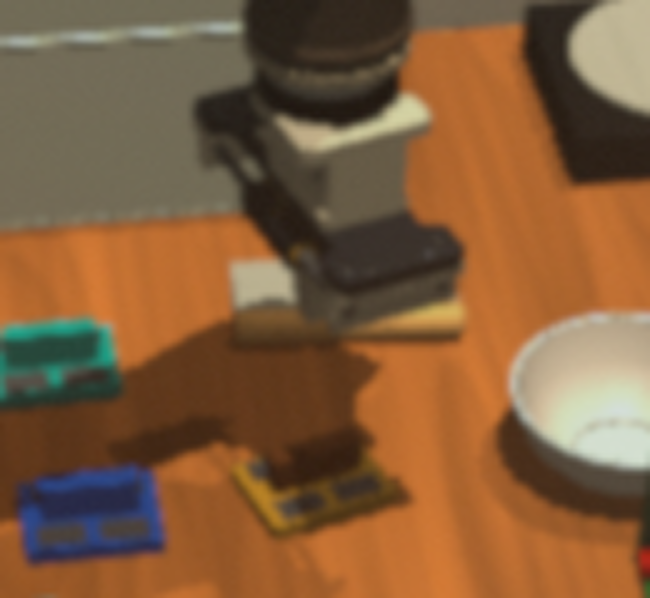

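Run:
```python
from h import *
R0=np.array([[-.9238,.3829,0],[.3829,.9238,0],[0,0,-1.]]);p0=np.array([.2391,.5769,.1877])
o=[]
for n in("side","top"):
  c=optics.read_camera(n)
  pr=lambda X:(lambda q:q[:2]/q[2])(c["camera_matrix"]@(c["R"]@X+c["t"]))
  for nm,P in (("tip",(0,0,0)),("fing-",(0,-46,0)),("fing+",(0,46,0)),("b--",(-37,-95,-66)),("b+-",(37,-95,-66)),("b-+",(-37,95,-66)),("b++",(37,95,-66))): print(n,nm,pr(p0+R0@np.array(P)/1000))
  print("base z0",pr(np.array([0,0,0.])),pr(np.array([0,0,.03])))
  im=cv2.imread(f"pics/{n}0.png")
  cr=im[0:70,130:230] if n=="side" else im[290:360,0:100]
  o.append(cv2.resize(cr,(400,280),interpolation=cv2.INTER_CUBIC))
cv2.imwrite("pics/start.png",np.hstack(o))
```

```text
side tip [185.9572  54.5015]
side fing- [180.4483  62.8411]
side fing+ [191.2615  46.4717]
side b-- [182.5843  54.5901]
side b+- [158.712   50.7531]
side b-+ [205.1675  20.7946]
side b++ [182.9786  17.5069]
base z0 [109.243  248.9853] [106.0816 242.5216]
top tip [ 29.9095 313.2712]
top fing- [ 48.0123 320.9727]
top fing+ [ 11.8934 305.6066]
top b-- [ 60.9427 316.0239]
top b+- [ 45.5311 349.1663]
top b-+ [-18.1623 282.4798]
top b++ [-34.2673 314.9075]
base z0 [282.1286 399.0992] [282.2978 402.139 ]
```

View pics/start.png

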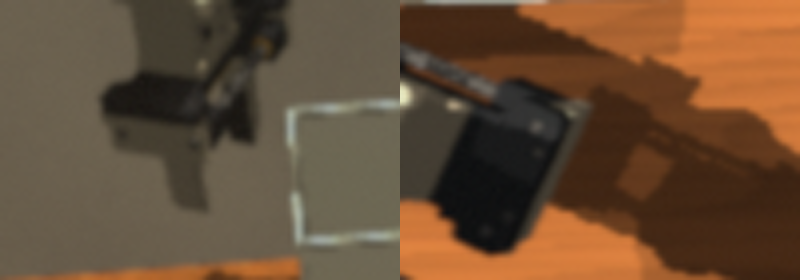

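The images place the fingertips well above the reported TCP. The open fingertip at the start is seen at (177,52) in the side view but predicted at (180,63), about 5 cm too low. That also explains shutting on air above the bar. I check this by touch: half-open fingers lowered gently towards the brass top, whose height is known (14 mm).

Call:
{"method": "play_rows", "body": {
  "steps": [
    [[0,0,20,0,0,0,0.45],[0,0,20,0,0,0,0.45],[0,0,20,0,0,0,0.45],[0,0,15,0,0,0,0.45],[0,0,10,0,0,0,0.45],[0,0,0,0,0,0,0.45],[0,0,0,0,0,0,0.45],[0,0,0,0,0,0,0.45],[0,0,3,0,0,0,0.45],[0,0,3,0,0,0,0.45],[0,0,2,0,0,0,0.45]]
  ]
}}

```text
t: 8.05
eef_pos: [0.5029, 0.2779, 0.0207]
eef_rot: [[-0.956, -0.294, 0.001], [-0.294, 0.956, 0.0], [-0.001, 0.0, -1.0]]
wrist_force: [0.1, -0.1, -0.5]
opening: 0.454
finger_force: 0.0
```

Call:
{"method": "play_rows", "body": {
  "steps": [
    [[0,0,3,0,0,0,0.45],[0,0,3,0,0,0,0.45],[0,0,2,0,0,0,0.45],[0,0,0,0,0,0,0.45]]
  ]
}}

```text
t: 8.38
eef_pos: [0.5023, 0.2775, 0.0119]
eef_rot: [[-0.956, -0.294, -0.001], [-0.294, 0.956, -0.0], [0.001, -0.0, -1.0]]
wrist_force: [-0.1, -0.6, -0.1]
opening: 0.452
finger_force: 0.0
```

Call:
{"method": "play_rows", "body": {
  "steps": [
    [[0,0,4,0,0,0,0.45],[0,0,4,0,0,0,0.45],[0,0,3,0,0,0,0.45],[0,0,0,0,0,0,0.45]]
  ]
}}

```text
t: 8.72
eef_pos: [0.5021, 0.2774, 0.0006]
eef_rot: [[-0.956, -0.294, -0.001], [-0.294, 0.956, -0.001], [0.001, -0.0, -1.0]]
wrist_force: [0.8, -0.6, 0.1]
opening: 0.448
finger_force: 0.0
```

Call:
{"method": "play_rows", "body": {
  "steps": [
    [[0,0,3,0,0,0,0.45],[0,0,3,0,0,0,0.45],[0,0,2,0,0,0,0.45],[0,0,0,0,0,0,0.45]]
  ]
}}

```text
t: 9.05
eef_pos: [0.5024, 0.2776, -0.0071]
eef_rot: [[-0.956, -0.294, -0.001], [-0.294, 0.956, -0.0], [0.001, -0.0, -1.0]]
wrist_force: [-0.2, -0.0, -0.1]
opening: 0.447
finger_force: 0.0
```

Call:
{"method": "play_rows", "body": {
  "steps": [
    [[0,0,3,0,0,0,0.45],[0,0,3,0,0,0,0.45],[0,0,0,0,0,0,0.45]]
  ]
}}

```text
t: 9.3
eef_pos: [0.5023, 0.2776, -0.0132]
eef_rot: [[-0.956, -0.294, -0.001], [-0.294, 0.956, -0.0], [0.001, -0.0, -1.0]]
wrist_force: [0.2, -0.0, 0.1]
opening: 0.451
finger_force: 0.0
```

The TCP reads 13 mm below the table with no contact, so the reported TCP really is offset. I keep feeling downward.

Call:
{"method": "play_rows", "body": {
  "steps": [
    [[0,0,3,0,0,0,0.45],[0,0,3,0,0,0,0.45],[0,0,0,0,0,0,0.45]]
  ]
}}

```text
t: 9.55
eef_pos: [0.5023, 0.2776, -0.0192]
eef_rot: [[-0.956, -0.294, -0.001], [-0.294, 0.956, -0.0], [0.001, -0.0, -1.0]]
wrist_force: [0.1, -0.6, 0.1]
opening: 0.447
finger_force: 0.0
```

Call:
{"method": "play_rows", "body": {
  "steps": [
    [[0,0,3,0,0,0,0.45],[0,0,2,0,0,0,0.45],[0,0,0,0,0,0,0.45]]
  ]
}}

```text
t: 9.8
eef_pos: [0.5026, 0.2777, -0.0238]
eef_rot: [[-0.956, -0.294, -0.0], [-0.294, 0.956, -0.0], [0.0, -0.0, -1.0]]
wrist_force: [-0.6, 0.6, -0.5]
opening: 0.452
finger_force: 0.0
```

Call:
{"method": "play_rows", "body": {
  "steps": [
    [[0,0,3,0,0,0,0.45],[0,0,2,0,0,0,0.45],[0,0,0,0,0,0,0.45]]
  ]
}}

```text
t: 10.05
eef_pos: [0.5028, 0.2779, -0.0243]
eef_rot: [[-0.956, -0.293, 0.001], [-0.293, 0.956, 0.001], [-0.001, 0.0, -1.0]]
wrist_force: [-14.8, -8.8, 55.2]
opening: 0.451
finger_force: 27.5
```

Contact. I back off a few mm and close.

Call:
{"method": "play_rows", "body": {
  "steps": [
    [[0,0,-4,0,0,0,0.45],[0,0,-4,0,0,0,0.45],[0,0,0,0,0,0,0],[0,0,0,0,0,0,0],[0,0,0,0,0,0,0],[0,0,0,0,0,0,0],[0,0,0,0,0,0,0],[0,0,0,0,0,0,0],[0,0,0,0,0,0,0],[0,0,0,0,0,0,0],[0,0,0,0,0,0,0],[0,0,0,0,0,0,0]]
  ],
  "grip_force": 40
}}

```text
t: 11.05
eef_pos: [0.5023, 0.2774, -0.0209]
eef_rot: [[-0.956, -0.294, -0.001], [-0.294, 0.956, -0.0], [0.001, -0.0, -1.0]]
wrist_force: [-1.1, -0.1, -4.3]
opening: 0.148
finger_force: 40.0
```

Gripped at 13.6 mm, which is the bar, so the true fingertips sit 38 mm short of the reported TCP. I lift, and work out the pocket from the first top picture.

Call:
{"method": "play_rows", "body": {
  "steps": [
    [[0,0,-5,0,0,0,0],[0,0,-10,0,0,0,0],[0,0,-20,0,0,0,0],[0,0,-20,0,0,0,0],[0,0,-20,0,0,0,0],[0,0,-20,0,0,0,0],[0,0,0,0,0,0,0],[0,0,0,0,0,0,0]]
  ]
}}

```text
t: 11.72
eef_pos: [0.5034, 0.2783, 0.0759]
eef_rot: [[-0.956, -0.294, 0.003], [-0.294, 0.956, 0.002], [-0.003, 0.001, -1.0]]
wrist_force: [-0.7, 0.5, -4.5]
opening: 0.15
finger_force: 40.0
```

Run:
```python
from h import *
s=st(); c=optics.read_camera("top")
w=ray(c,[(252.1,202.8),(284.3,203.9),(287.2,167.2),(255,165.7)],.028); print(w,w.mean(0))
print([np.linalg.norm(w[i]-w[(i+1)%4]) for i in range(4)])
c["pixels"]=np.ascontiguousarray(cv2.imread("pics/top0.png")[:,:,::-1])
h=cv2.cvtColor(c["pixels"],cv2.COLOR_RGB2HSV)
m=mask(c,(0,0,195),(180,35,255),(246,160,292,206)); print(h[185,268],h[185,249],h[215,250],h[185,292])
# tray is less yellow than plate
m=mask(c,(0,0,150),(180,22,255),(246,160,292,206)); k,sx,ce=blob(m); x=ray(c,np.argwhere(k)[:,::-1],.028)[:,:2]
print(sx,cv2.minAreaRect((x*1000).astype(np.float32)))
```

```text
t 11.7167 p [0.5034 0.2783 0.0759] q [-0.5857  0.4701 -0.0167  1.8286  0.0102  0.8399  1.2613] F [-0.7144  0.5014 -4.5086] op 0.15000152409966638
[[-0.9559 -0.2936  0.0026]
 [-0.2936  0.9559  0.0017]
 [-0.003   0.0009 -1.    ]]
[[ 0.5185  0.0765  0.028 ]
 [ 0.5146 -0.0115  0.028 ]
 [ 0.6176 -0.0208  0.028 ]
 [ 0.6227  0.0683  0.028 ]] [0.5684 0.0281 0.028 ]
[np.float64(0.08813402357559864), np.float64(0.10344230006760333), np.float64(0.0893047008792939), np.float64(0.10454968424994426)]
[ 64   8 242] [ 26  37 233] [ 25  37 234] [ 25  36 235]
[251 174  36  31 895] ((556.7188720703125, 30.970691680908203), (95.15471649169922, 78.8153305053711), 85.5682601928711)
```

Call:
{"method": "play_rows", "body": {
  "steps": [
    [[1,-20,0,0,0,0,0],[1,-30,0,0,0,0,0],[1,-30,0,0,0,0,0],[1,-30,0,0,0,0,0],[1,-30,0,0,0,0,0],[1,-30,0,0,0,0,0],[1,-30,0,0,0,0,0],[1,-30,0,0,0,0,0],[2,-26,0,0,0,0,0],[0,0,0,0,0,0.1,0],[0,0,0,0,0,0.1,0],[0,0,0,0,0,0.1,0]]
  ]
}}

```text
t: 12.77
eef_pos: [0.5671, 0.029, 0.0728]
eef_rot: [[-1.0, 0.009, -0.003], [0.009, 1.0, -0.0], [0.003, -0.0, -1.0]]
wrist_force: [0.2, 0.7, -5.3]
opening: 0.149
finger_force: 40.0
```

Call:
{"method": "play_rows", "body": {
  "steps": [
    [[0,0,10,0,0,0.07,0],[0,0,15,0,0,0,0],[0,0,15,0,0,0,0],[0,0,0,0,0,0,0],[0,0,0,0,0,0,0],[0,0,0,0,0,0,0]]
  ]
}}

```text
t: 13.27
eef_pos: [0.5681, 0.03, 0.0343]
eef_rot: [[-0.997, 0.072, -0.001], [0.072, 0.997, -0.0], [0.001, -0.0, -1.0]]
wrist_force: [0.3, 0.4, -5.1]
opening: 0.147
finger_force: 40.0
```

Run:
```python
from h import *
s=st(); R=s["eef_rot"]; print("tool d mm",R.T@(np.array([.569,.0304,0])-s["eef_pos"])*1000,"yaw",np.degrees(np.arctan2(R[1,1],R[0,1])))
o=[]
for n,(u,v,z) in {"top":(230,140,.030),"side":(265,165,.030)}.items():
    c=optics.read_camera(n); o.append(cv2.resize(c["pixels"][v:v+80,u:u+80],(400,400),interpolation=cv2.INTER_CUBIC))
    under=s["eef_pos"][2]+.021
    m=mask(c,(20,120,90),(32,255,255),(u,v,u+65,v+80)); w=ray(c,np.argwhere(m)[:,::-1],under+.014)[:,:2]
    if len(w)>5: print(n,len(w),cv2.minAreaRect((w*1000).astype(np.float32)))
cv2.imwrite("pics/over.png",np.hstack(o)[:,:,::-1])
```

```text
t 13.2667 p [0.5681 0.03   0.0343] q [-0.2206  0.5176  0.1027  1.883  -0.0747  0.7454  1.4227] F [ 0.2935  0.4459 -5.1096] op 0.14709055102157875
[[-0.9974  0.0718 -0.0007]
 [ 0.0718  0.9974 -0.0002]
 [ 0.0007 -0.0002 -1.    ]]
tool d mm [-0.9218  0.4408 34.3234] yaw 85.88155268449583
```

View pics/over.png

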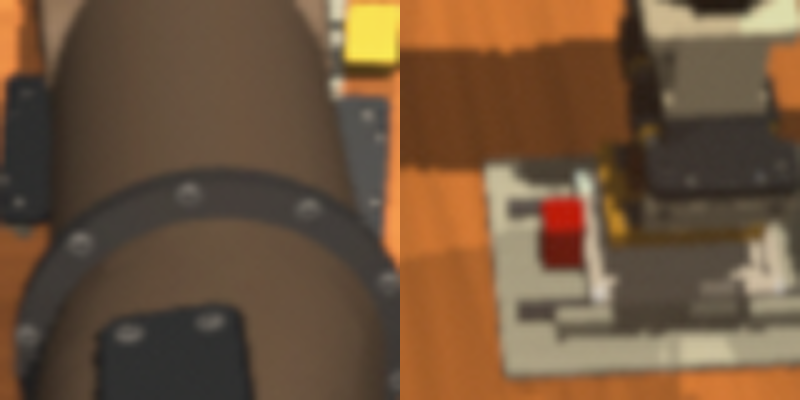

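The top view is blocked by the arm. In the side view the die hangs over the tray, with its lower near edge from about (309,213) to (338,211.5). The tray's near edge runs from about (306,225) to (342,222) and the red grip is at (297,212).

Run:
```python
from h import *
c=optics.read_camera("side")
d=ray(c,[(309,213),(338,211.5)],.0553); t=ray(c,[(306,225),(342,222)],.028)
print(d,d.mean(0),t,t.mean(0))
a=np.radians(-4.1); X=np.array([np.cos(a),np.sin(a)]); Y=np.array([-X[1],X[0]])
print("die ctr",d.mean(0)[:2]+.032*Y,"tray ctr",t.mean(0)[:2]+.048*Y, "die rot",np.degrees(np.arctan2(*(d[1]-d[0])[[1,0]])))
```

```text
[[0.5333 0.0058 0.0553]
 [0.6109 0.0005 0.0553]] [0.5721 0.0032 0.0553] [[ 0.5234 -0.0124  0.028 ]
 [ 0.6214 -0.0156  0.028 ]] [ 0.5724 -0.014   0.028 ]
die ctr [0.5744 0.0351] tray ctr [0.5758 0.0339] die rot -3.9550217053482783
```

Call:
{"method": "play_rows", "body": {
  "steps": [
    [[-0.5,0.5,8,0,0,0,0],[-0.5,0,8,0,0,0,0],[0,0,3,0,0,0,0],[0,0,0,0,0,0,0],[0,0,0,0,0,0,0]]
  ]
}}

```text
t: 13.83
eef_pos: [0.5689, 0.0304, 0.015]
eef_rot: [[-0.997, 0.072, -0.001], [0.072, 0.997, -0.0], [0.001, -0.0, -1.0]]
wrist_force: [0.8, 0.3, -3.7]
opening: 0.147
finger_force: 40.0
```

Die and tray centres agree within about 1 mm. I lower it into the pocket.

Call:
{"method": "play_rows", "body": {
  "steps": [
    [[0,0,3,0,0,0,0],[0,0,3,0,0,0,0],[0,0,3,0,0,0,0],[0,0,2,0,0,0,0],[0,0,0,0,0,0,0],[0,0,0,0,0,0,0]]
  ]
}}

```text
t: 14.33
eef_pos: [0.5691, 0.0305, 0.0042]
eef_rot: [[-0.997, 0.072, -0.0], [0.072, 0.997, -0.0], [0.0, -0.0, -1.0]]
wrist_force: [-0.6, -0.5, -4.4]
opening: 0.147
finger_force: 40.0
```

Call:
{"method": "play_rows", "body": {
  "steps": [
    [[0,0,2,0,0,0,0],[0,0,2,0,0,0,0],[0,0,0,0,0,0,0],[0,0,0,0,0,0,0]]
  ]
}}

```text
t: 14.67
eef_pos: [0.5691, 0.0305, 0.0003]
eef_rot: [[-0.997, 0.072, -0.0], [0.072, 0.997, -0.0], [0.0, -0.0, -1.0]]
wrist_force: [0.0, 0.8, -3.6]
opening: 0.152
finger_force: 40.0
```

In the pocket, past the wall tops with no contact. I seat it and release.

Call:
{"method": "play_rows", "body": {
  "steps": [
    [[0,0,1,0,0,0,0],[0,0,1,0,0,0,0],[0,0,0,0,0,0,0],[0,0,0,0,0,0,0]]
  ]
}}

```text
t: 15.0
eef_pos: [0.5696, 0.0306, -0.0011]
eef_rot: [[-0.997, 0.072, 0.001], [0.072, 0.997, 0.0], [-0.001, 0.0, -1.0]]
wrist_force: [-1.6, -0.5, 2.5]
opening: 0.152
finger_force: 40.0
```

Call:
{"method": "play_rows", "body": {
  "steps": [
    [[0,0,0,0,0,0,0.4],[0,0,0,0,0,0,0.4],[0,0,0,0,0,0,0.4],[0,0,0,0,0,0,0.4],[0,0,0,0,0,0,0.4],[0,0,0,0,0,0,0.4],[0,0,0,0,0,0,0.4],[0,0,0,0,0,0,0.4]]
  ]
}}

```text
t: 15.67
eef_pos: [0.5693, 0.0305, -0.0016]
eef_rot: [[-0.997, 0.072, 0.0], [0.072, 0.997, 0.0], [-0.0, 0.0, -1.0]]
wrist_force: [0.6, 0.6, -0.9]
opening: 0.396
finger_force: 0.0
```

Call:
{"method": "play_rows", "body": {
  "steps": [
    [[0,0,-10,0,0,0,0.4],[0,0,-20,0,0,0,0.4],[0,0,-20,0,0,0,0.4],[0,0,-20,0,0,0,0.4],[0,0,-20,0,0,0,0],[0,0,0,0,0,0,0],[40,0,0,0,0,0,0],[40,0,0,0,0,0,0],[40,0,0,0,0,0,0],[40,0,0,0,0,0,0],[0,0,0,0,0,0,0]]
  ]
}}

```text
t: 16.58
eef_pos: [0.3997, 0.0413, 0.0872]
eef_rot: [[-0.997, 0.071, -0.009], [0.071, 0.997, -0.001], [0.009, -0.002, -1.0]]
wrist_force: [0.4, 0.8, -0.2]
opening: 0.007
finger_force: 0.0
```

Run:
```python
from h import *
st()
for n in ("top","side"):
    c=optics.read_camera(n); u,v=(240,150) if n=="top" else (280,170)
    m=mask(c,(20,120,90),(32,255,255),(u,v,u+55,v+70)); w=ray(c,np.argwhere(m)[:,::-1],.034)[:,:2]
    if len(w)>5: print(n,len(w),cv2.minAreaRect((w*1000).astype(np.float32)))
    cv2.imwrite(f"pics/{n}9.png",c["pixels"][:,:,::-1])
```

```text
t 16.5833 p [0.3997 0.0413 0.0872] q [-0.3153  0.213   0.0937  2.2099 -0.0312  0.7289  1.2998] F [ 0.4051  0.7903 -0.1696] op 0.007168982932741813
[[-0.9975  0.0706 -0.0089]
 [ 0.0707  0.9975 -0.001 ]
 [ 0.0088 -0.0017 -1.    ]]
top 80 ((583.3955078125, 28.84128189086914), (60.56113052368164, 49.29684066772461), 84.9641342163086)
side 30 ((532.937744140625, 27.924686431884766), (23.477874755859375, 65.09102630615234), 14.622750282287598)
```

The die seated at the expected height: contact at a reported z of -1 mm, as computed for the pocket floor. Next I move behind the grip and lean the tool, checking what the wrist can reach.

Call:
{"method": "play_rows", "body": {
  "steps": [
    [[-35,0,0,0,0,0,0],[-35,0,0,0,-0.1,0,0],[0,0,0,0,-0.116,0,0],[0,0,0,0,-0.116,0,0],[0,0,0,0,-0.116,0,0],[0,0,0,0,-0.116,0,0],[0,0,0,0,-0.116,0,0],[0,0,0,0,0,0,0],[0,0,0,0,0,0,0]]
  ]
}}

```text
t: 17.43
eef_pos: [0.4901, 0.0136, 0.0909]
eef_rot: [[-0.901, 0.099, 0.421], [0.067, 0.994, -0.09], [-0.428, -0.053, -0.902]]
wrist_force: [0.4, 0.8, -0.1]
opening: 0.004
finger_force: 0.0
```

Run:
```python
from h import *
s=st(); z=s["eef_rot"][:,2]; print("lean",np.degrees(np.arccos(-z[2])),"tip",s["eef_pos"]-.038*z)
```

```text
t 17.4333 p [0.4901 0.0136 0.0909] q [-0.6863  0.1604  0.4152  2.4454  0.7541  0.2101  0.4803] F [ 0.4319  0.8493 -0.1033] op 0.003849872833810769
[[-0.9015  0.099   0.4213]
 [ 0.0671  0.9937 -0.0899]
 [-0.4276 -0.0528 -0.9024]]
lean 25.519340509869576 tip [0.4741 0.017  0.1252]
```

```bash
cat >> h.py <<'E'
def plan(lean,tip,yaw=-4.1):
    s=r.read_state(); a,b=np.radians(lean),np.radians(yaw)
    X=np.array([np.cos(b),np.sin(b),0]); Y=np.array([-X[1],X[0],0]); Z=np.array([0,0,1.])
    z=np.sin(a)*X-np.cos(a)*Z; R=np.c_[np.cross(Y,z),Y,z]; C=s["eef_rot"]
    t=np.array(tip)+.038*z; cur=s["eef_pos"]-.038*C[:,2]
    print("t",s["t"],"tip now",cur,"lean now",np.degrees(np.arccos(-C[2,2])),"q",s["q"],"F",s["wrist_force"],"Fpress",X@s["wrist_force"])
    print("rotvec tool",cv2.Rodrigues(C.T@R)[0].ravel(),"shift in cur tool mm",C.T@(t-s["eef_pos"])*1000,"shift after turn",R.T@(t-s["eef_pos"])*1000)
E
python3 -c "
from h import *
plan(40,[.461,.038,.12])"
```

```text
t 17.4333 tip now [0.4741 0.017  0.1252] lean now 25.519340509869576 q [-0.6863  0.1604  0.4152  2.4454  0.7541  0.2101  0.4803] F [ 0.4319  0.8493 -0.1033] Fpress 0.3701148003108191
rotvec tool [-0.0596 -0.2563  0.0052] shift in cur tool mm [ 5.8025 22.036  -4.0448] shift after turn [ 4.8694 22.252  -4.0927]
```

Call:
{"method": "play_rows", "body": {
  "steps": [
    [[0,0,-10,0,-0.08,0,0],[0,0,-10,0,-0.08,0,0],[0,0,-10,0,-0.08,0,0],[0,0,0,0,-0.04,0,0],[0,0,0,0,0,0,0]]
  ]
}}

```text
t: 17.85
eef_pos: [0.4853, 0.0022, 0.0987]
eef_rot: [[-0.858, 0.114, 0.5], [0.058, 0.99, -0.127], [-0.51, -0.08, -0.856]]
wrist_force: [-0.3, -0.1, -0.1]
opening: 0.003
finger_force: 0.0
```

```bash
python3 -c "
from h import *
plan(40,[.461,.038,.12])"
```

```text
t 17.85 tip now [0.4663 0.0071 0.1312] lean now 31.074290051841245 q [-0.8677  0.1367  0.5592  2.5392  1.4655  0.2153 -0.264 ] F [-0.2685 -0.1298 -0.0733] Fpress -0.25852982013481474
rotvec tool [-0.0908 -0.1628  0.0113] shift in cur tool mm [ 5.9013 34.327   2.3645] shift after turn [ 6.844  33.945   4.4339]
```

Call:
{"method": "play_rows", "body": {
  "steps": [
    [[-10,8,1,-0.03,-0.055,0.004,0],[-10,8,1,-0.03,-0.055,0.004,0],[-10,8,1,-0.03,-0.055,0.004,0],[-9,8,1,0,0,0,0],[0,0,0,0,0,0,0],[0,0,0,0,0,0,0]]
  ]
}}

```text
t: 18.35
eef_pos: [0.507, 0.0114, 0.1062]
eef_rot: [[-0.821, 0.106, 0.561], [0.053, 0.993, -0.11], [-0.568, -0.06, -0.821]]
wrist_force: [0.3, -0.1, 0.4]
opening: 0.007
finger_force: 0.0
```

```bash
python3 -c "
from h import *
plan(40,[.50,.035,.14])"
```

```text
t 18.35 tip now [0.4857 0.0156 0.1374] lean now 34.84573824907311 q [-0.6331  0.1486  0.2781  2.5375  1.8135  0.2771 -0.635 ] F [ 0.2932 -0.0984  0.3984] Fpress 0.29949090179874366
rotvec tool [-0.069  -0.0936  0.0088] shift in cur tool mm [-15.7343  23.225    3.514 ] shift after turn [-15.0589  23.0129   6.5539]
```

Call:
{"method": "play_rows", "body": {
  "steps": [
    [[-5,8,2,-0.03,-0.045,0.004,0],[-5,8,2,-0.03,-0.045,0.004,0],[-5,8,2,-0.01,-0.02,0,0],[0,3,0,0,0,0,0],[0,0,0,0,0,0,0],[0,0,0,0,0,0,0],[0,0,0,0,0,0,0]]
  ]
}}

```text
t: 18.93
eef_pos: [0.5184, 0.028, 0.1068]
eef_rot: [[-0.781, 0.083, 0.619], [0.045, 0.996, -0.077], [-0.623, -0.032, -0.782]]
wrist_force: [-0.4, 0.5, -0.4]
opening: 0.008
finger_force: 0.0
```

```bash
python3 -c "
from h import *
plan(42,[.50,.035,.12])"
```

```text
t 18.9333 tip now [0.4949 0.0309 0.1365] lean now 38.57368373470132 q [-0.4182  0.1821  0.0025  2.5617  2.1065  0.3816 -0.9555] F [-0.3792  0.5423 -0.3602] Fpress -0.41698386073607324
rotvec tool [-0.0325 -0.0606  0.0118] shift in cur tool mm [ 4.1622  6.2279 15.6416] shift after turn [ 5.1789  5.6653 15.5517]
```

```bash
python3 -c "
from h import *
plan(42,[.466,.0375,.07])"
```

```text
t 18.9333 tip now [0.4949 0.0309 0.1365] lean now 38.57368373470132 q [-0.4182  0.1821  0.0025  2.5617  2.1065  0.3816 -0.9555] F [-0.3792  0.5423 -0.3602] Fpress -0.41698386073607324
rotvec tool [-0.0325 -0.0606  0.0118] shift in cur tool mm [61.9688  7.5043 33.5025] shift after turn [63.9705  5.728  29.8971]
```

Call:
{"method": "play_rows", "body": {
  "steps": [
    [[10,1,6,-0.016,-0.03,0.006,0],[10,1,6,-0.016,-0.03,0.006,0],[11,1,5,0,0,0,0],[11,1,5,0,0,0,0],[11,1,5,0,0,0,0],[11,1,4,0,0,0,0],[0,0,0,0,0,0,0],[0,0,0,0,0,0,0],[0,0,0,0,0,0,0]]
  ]
}}

```text
t: 19.68
eef_pos: [0.5043, 0.0236, 0.0601]
eef_rot: [[-0.791, 0.063, 0.609], [-0.0, 0.995, -0.103], [-0.612, -0.082, -0.786]]
wrist_force: [-0.5, -0.2, 0.2]
opening: 0.004
finger_force: 0.0
```

```bash
python3 -c "
from h import *
plan(42,[.466,.0375,.032])"
```

```text
t 19.6833 tip now [0.4811 0.0276 0.09  ] lean now 38.157205548188664 q [ 0.3374  0.4812 -0.9762  2.5687  1.9473  0.8364 -0.7647] F [-0.4591 -0.2424  0.1536] Fpress -0.440641269598868
rotvec tool [-0.0574 -0.071   0.059 ] shift in cur tool mm [44.701  15.765  35.1638] shift after turn [47.903  11.0798 32.6458]
```

```bash
python3 -c "
from h import *
plan(30,[.474,.037,.06])"
```

```text
t 19.6833 tip now [0.4811 0.0276 0.09  ] lean now 38.157205548188664 q [ 0.3374  0.4812 -0.9762  2.5687  1.9473  0.8364 -0.7647] F [-0.4591 -0.2424  0.1536] Fpress -0.440641269598868
rotvec tool [-0.0633  0.1383  0.0527] shift in cur tool mm [29.1573 13.9157 17.791 ] shift after turn [27.028  11.1531 22.4813]
```

Call:
{"method": "play_rows", "body": {
  "steps": [
    [[5,2,3,-0.02,0.046,0.018,0],[5,2,3,-0.02,0.046,0.018,0],[5,2,4,-0.02,0.046,0.018,0],[6,3,5,0,0,0,0],[6,3,6,0,0,0,0],[0,0,0,0,0,0,0],[0,0,0,0,0,0,0]]
  ]
}}

```text
t: 20.27
eef_pos: [0.494, 0.0362, 0.0283]
eef_rot: [[-0.863, 0.071, 0.501], [0.06, 0.997, -0.039], [-0.502, -0.004, -0.865]]
wrist_force: [-0.2, 0.0, 0.3]
opening: 0.002
finger_force: 0.0
```

```bash
python3 -c "
from h import *
plan(30,[.474,.037,.032])"
```

```text
t 20.2667 tip now [0.475  0.0377 0.0611] lean now 30.140826533562027 q [ 0.4024  0.503  -0.947   2.5023  1.8701  0.6565 -0.6453] F [-0.19    0.019   0.2771] Fpress -0.1908844693744415
rotvec tool [-0.0031  0.0024  0.0018] shift in cur tool mm [15.5264 -0.5141 24.7382] shift after turn [15.4648 -0.6192 24.7743]
```

Call:
{"method": "play_rows", "body": {
  "steps": [
    [[4,0,6,0,0,0,0],[4,0,6,0,0,0,0],[4,0,6,0,0,0,0],[4,0,6,0,0,0,0],[0,0,0,0,0,0,0],[0,0,0,0,0,0,0]]
  ]
}}

```text
t: 20.77
eef_pos: [0.4919, 0.0364, -0.0009]
eef_rot: [[-0.863, 0.072, 0.5], [0.061, 0.997, -0.038], [-0.501, -0.002, -0.865]]
wrist_force: [0.5, 0.4, 1.1]
opening: 0.009
finger_force: 0.0
```

```bash
python3 -c "
from h import *
plan(32,[.494,.0355,.033])
c=optics.read_camera('side'); cv2.imwrite('pics/s10.png',cv2.resize(c['pixels'][140:250,240:390],None,fx=5,fy=5,interpolation=cv2.INTER_CUBIC)[:,:,::-1])
X=c['R']@np.array([.474,.037,.032])+c['t'];q=c['camera_matrix']@X;print(q[:2]/q[2])"
```

```text
t 20.7667 tip now [0.4729 0.0378 0.032 ] lean now 30.07084956492346 q [ 0.3803  0.611  -0.9513  2.527   1.9729  0.763  -0.7443] F [0.5263 0.3698 1.1211] Fpress 0.498482453229044
rotvec tool [-0.0023 -0.0337  0.0006] shift in cur tool mm [-20.0974  -0.7139   9.7528] shift after turn [-19.7581  -0.7259  10.4222]
[285.0412 211.6597]
```

Call:
{"method": "play_rows", "body": {
  "steps": [
    [[-3,0,1.7,0,0,0,0],[-3,0,1.7,0,0,0,0],[-3,0,1.7,0,0,0,0],[0,0,0,0,0,0,0]]
  ]
}}

```text
t: 21.15
eef_pos: [0.5033, 0.0356, -0.0006]
eef_rot: [[-0.862, 0.074, 0.501], [0.063, 0.997, -0.038], [-0.502, -0.001, -0.865]]
wrist_force: [0.1, -0.1, -0.6]
opening: 0.004
finger_force: 0.1
```

Call:
{"method": "play_rows", "body": {
  "steps": [
    [[-2,0,1.2,0,0,0,0],[-2,0,1.2,0,0,0,0],[-2,0,1.2,0,0,0,0],[-2,0,1.2,0,0,0,0],[0,0,0,0,0,0,0]]
  ]
}}

```text
t: 21.57
eef_pos: [0.5112, 0.0351, -0.0014]
eef_rot: [[-0.864, 0.073, 0.499], [0.063, 0.997, -0.037], [-0.5, -0.001, -0.866]]
wrist_force: [-1.7, -0.1, 1.3]
opening: 0.007
finger_force: 1.1
```

Call:
{"method": "play_rows", "body": {
  "steps": [
    [[-2,0,1.2,0,0,0,0],[-2,0,1.2,0,0,0,0],[-2,0,1.2,0,0,0,0],[-2,0,1.2,0,0,0,0]]
  ]
}}

```text
t: 21.9
eef_pos: [0.5201, 0.0345, -0.0016]
eef_rot: [[-0.864, 0.072, 0.499], [0.062, 0.997, -0.037], [-0.5, -0.001, -0.866]]
wrist_force: [-5.1, -0.4, 3.6]
opening: 0.004
finger_force: 2.7
```

Contact came where predicted, with a 5 N push. I push on towards about 0.10 of slide at a moderate speed.

Call:
{"method": "play_rows", "body": {
  "steps": [
    [[-4,0,2.3,0,0,0,0],[-7,0,4,0,0,0,0],[-7,0,4,0,0,0,0],[-7,0,4,0,0,0,0],[-7,0,4,0,0,0,0],[-7,0,4,0,0,0,0],[-7,0,4,0,0,0,0],[-7,0,4,0,0,0,0],[-6,0,3.4,0,0,0,0],[-4,0,2.3,0,0,0,0],[-2,0,1.1,0,0,0,0]]
  ]
}}

```text
t: 22.82
eef_pos: [0.595, 0.0289, -0.0015]
eef_rot: [[-0.864, 0.073, 0.498], [0.063, 0.997, -0.037], [-0.5, -0.001, -0.866]]
wrist_force: [-5.8, 0.0, 0.3]
opening: 0.007
finger_force: 2.7
```

```bash
python3 -c "
from h import *
plan(38,[.578,.0285,.033])"
```

```text
t 22.8167 tip now [0.576  0.0303 0.0315] lean now 29.987192856103214 q [ 0.3878  0.6487 -0.8335  2.3     1.8792  0.6337 -0.4755] F [-5.829   0.0163  0.3349] Fpress -5.815269185346648
rotvec tool [-0.0014 -0.1399 -0.0008] shift in cur tool mm [-7.8869 -1.6181 -0.663 ] shift after turn [-7.9012 -1.6243  0.4405]
```

Call:
{"method": "play_rows", "body": {
  "steps": [
    [[2,0,-1,0,-0.05,0,0],[0,-0.5,0,0,-0.06,0,0],[0,-0.5,0,0,-0.06,0,0],[0,0,0,0,0,0,0],[0,0,0,0,0,0,0]]
  ]
}}

```text
t: 23.23
eef_pos: [0.5921, 0.0284, -0.0024]
eef_rot: [[-0.769, 0.072, 0.635], [0.055, 0.997, -0.047], [-0.637, -0.001, -0.771]]
wrist_force: [1.1, 0.5, 0.3]
opening: 0.007
finger_force: 0.0
```

```bash
python3 -c "
from h import *
plan(40,[.576,.0285,.031])"
```

```text
t 23.2333 tip now [0.568  0.0302 0.0269] lean now 39.57646426114756 q [ 0.3849  0.7597 -0.9035  2.4463  2.2217  0.938  -0.8134] F [1.1476 0.4752 0.3146] Fpress 1.1106923533518305
rotvec tool [-0.0012 -0.0074  0.0004] shift in cur tool mm [-9.1355 -1.0297  2.0382] shift after turn [-9.1206 -1.0282  2.1044]
```

Call:
{"method": "play_rows", "body": {
  "steps": [
    [[-3.5,-0.5,2,0,0,0,0],[-3.5,-0.5,2,0,0,0,0],[-3,0,2.2,0,0,0,0],[-3,0,2.4,0,0,0,0],[-3,0,2.4,0,0,0,0],[-2,0,1.6,0,0,0,0],[0,0,0,0,0,0,0]]
  ]
}}

```text
t: 23.82
eef_pos: [0.6157, 0.0254, 0.0013]
eef_rot: [[-0.766, 0.073, 0.639], [0.056, 0.997, -0.048], [-0.64, -0.001, -0.768]]
wrist_force: [-0.5, 0.8, -0.3]
opening: 0.005
finger_force: 0.6
```

Call:
{"method": "play_rows", "body": {
  "steps": [
    [[-0.8,0,0.64,0,0,0,0],[-0.8,0,0.64,0,0,0,0],[-0.8,0,0.64,0,0,0,0]]
  ]
}}

```text
t: 24.07
eef_pos: [0.6177, 0.0254, 0.0009]
eef_rot: [[-0.767, 0.073, 0.638], [0.055, 0.997, -0.047], [-0.64, -0.001, -0.768]]
wrist_force: [-4.2, 0.7, 2.8]
opening: 0.004
finger_force: 2.5
```

Call:
{"method": "play_rows", "body": {
  "steps": [
    [[-0.8,0,0.64,0,0,0,0],[-0.8,0,0.64,0,0,0,0],[-0.8,0,0.64,0,0,0,0]]
  ]
}}

```text
t: 24.32
eef_pos: [0.6207, 0.0252, 0.0009]
eef_rot: [[-0.767, 0.073, 0.638], [0.055, 0.997, -0.047], [-0.64, -0.001, -0.769]]
wrist_force: [-5.4, 1.4, 2.3]
opening: 0.002
finger_force: 2.9
```

Call:
{"method": "play_rows", "body": {
  "steps": [
    [[-0.8,0,0.64,0,0,0,0],[-0.8,0,0.64,0,0,0,0]]
  ]
}}

```text
t: 24.48
eef_pos: [0.6227, 0.025, 0.0009]
eef_rot: [[-0.767, 0.073, 0.638], [0.055, 0.997, -0.047], [-0.64, -0.001, -0.769]]
wrist_force: [-5.3, 0.1, 3.0]
opening: 0.006
finger_force: 2.8
```

Call:
{"method": "play_rows", "body": {
  "steps": [
    [[-0.8,0,0.64,0,0,0,0],[-0.8,0,0.64,0,0,0,0]]
  ]
}}

```text
t: 24.65
eef_pos: [0.6249, 0.0248, 0.001]
eef_rot: [[-0.766, 0.073, 0.638], [0.055, 0.997, -0.047], [-0.64, -0.001, -0.768]]
wrist_force: [-4.8, 0.2, 1.4]
opening: 0.003
finger_force: 2.4
```

Slide is about 0.125 with steady friction. From here I go in 2 mm steps.

Call:
{"method": "play_rows", "body": {
  "steps": [
    [[-0.8,0,0.64,0,0,0,0],[-0.8,0,0.64,0,0,0,0]]
  ]
}}

```text
t: 24.82
eef_pos: [0.6274, 0.0246, 0.0012]
eef_rot: [[-0.766, 0.073, 0.639], [0.056, 0.997, -0.048], [-0.64, -0.001, -0.768]]
wrist_force: [-1.3, 0.3, -0.8]
opening: 0.006
finger_force: 1.1
```

Call:
{"method": "play_rows", "body": {
  "steps": [
    [[-0.8,0,0.64,0,0,0,0],[-0.8,0,0.64,0,0,0,0]]
  ]
}}

```text
t: 24.98
eef_pos: [0.6301, 0.0243, 0.0016]
eef_rot: [[-0.765, 0.074, 0.64], [0.056, 0.997, -0.048], [-0.641, -0.001, -0.767]]
wrist_force: [-0.5, -0.3, 0.0]
opening: -0.0
finger_force: 0.0
```

The force dropped to zero, so the tray has jumped ahead. I go on gently, about 1 mm at a time, to confirm the resistance.

Call:
{"method": "play_rows", "body": {
  "steps": [
    [[-0.5,0,0.4,0,0,0,0],[-0.5,0,0.4,0,0,0,0],[0,0,0,0,0,0,0]]
  ]
}}

```text
t: 25.23
eef_pos: [0.6307, 0.0242, 0.0013]
eef_rot: [[-0.766, 0.073, 0.639], [0.056, 0.997, -0.048], [-0.641, -0.001, -0.768]]
wrist_force: [-0.5, -0.4, 1.4]
opening: 0.007
finger_force: 0.3
```

Call:
{"method": "play_rows", "body": {
  "steps": [
    [[-0.5,0,0.4,0,0,0,0],[-0.5,0,0.4,0,0,0,0],[0,0,0,0,0,0,0]]
  ]
}}

```text
t: 25.48
eef_pos: [0.6315, 0.0243, 0.0011]
eef_rot: [[-0.766, 0.073, 0.638], [0.055, 0.997, -0.047], [-0.64, -0.001, -0.768]]
wrist_force: [-2.7, -0.2, 1.2]
opening: 0.003
finger_force: 1.5
```

Call:
{"method": "play_rows", "body": {
  "steps": [
    [[-0.5,0,0.4,0,0,0,0],[-0.5,0,0.4,0,0,0,0],[0,0,0,0,0,0,0]]
  ]
}}

```text
t: 25.73
eef_pos: [0.6324, 0.0243, 0.001]
eef_rot: [[-0.767, 0.073, 0.638], [0.055, 0.997, -0.047], [-0.64, -0.001, -0.769]]
wrist_force: [-5.8, 0.1, 4.5]
opening: 0.012
finger_force: 3.1
```

Call:
{"method": "play_rows", "body": {
  "steps": [
    [[-0.5,0,0.4,0,0,0,0],[-0.5,0,0.4,0,0,0,0],[0,0,0,0,0,0,0]]
  ]
}}

```text
t: 25.98
eef_pos: [0.633, 0.0242, 0.0008]
eef_rot: [[-0.767, 0.072, 0.637], [0.055, 0.997, -0.047], [-0.639, -0.001, -0.769]]
wrist_force: [-10.1, -0.7, 7.3]
opening: 0.002
finger_force: 4.8
```

Resistance rose to 10 N, twice the sliding friction, so the catch is in the notch. I back off.

Call:
{"method": "play_rows", "body": {
  "steps": [
    [[2,0,-1.7,0,0,0,0],[8,0,-6.4,0,0,0,0],[15,0,-12.5,0,0,0,0],[15,0,-13,0,0,0,0],[10,0,-20,0,0,0,0],[0,0,-30,0,0,0,0],[0,0,-30,0,0,0,0],[0,0,-30,0,0,0,0],[0,0,0,0,0,0,0]]
  ]
}}

```text
t: 26.73
eef_pos: [0.5109, 0.0361, 0.0785]
eef_rot: [[-0.764, 0.07, 0.641], [0.054, 0.998, -0.045], [-0.643, 0.001, -0.766]]
wrist_force: [0.6, -0.6, -0.1]
opening: 0.002
finger_force: 0.0
```

Run:
```python
from h import *
st(); o=[]
for n in("top","side"):
    c=optics.read_camera(n); u,v=(235,60) if n=="top" else (270,130)
    o.append(cv2.resize(c["pixels"][v:v+140,u:u+100] if n=="top" else c["pixels"][v:v+140,u:u+160],None,fx=3,fy=4.2,interpolation=cv2.INTER_CUBIC))
    box=(255,140,285,215) if n=="top" else (285,185,345,235)
    m=cv2.bitwise_or(mask(c,(0,190,80),(5,255,255),box),mask(c,(174,190,80),(180,255,255),box)); k,s,ce=blob(m); print(n,s,ce,ray(c,ce,.05))
cv2.imwrite("pics/end.png",np.hstack(o)[:,:,::-1])
```

```text
t 26.7333 p [0.5109 0.0361 0.0785] q [ 0.5485  0.5521 -1.225   2.5697  1.9543  0.9142 -0.7445] F [ 0.6402 -0.6206 -0.1275] op 0.002264864968091741
[[-0.764   0.0703  0.6414]
 [ 0.0543  0.9975 -0.0446]
 [-0.643   0.0008 -0.7659]]
top [267 159   8   9  65] [270.4462 162.9692] [[0.6243 0.0253 0.05  ]]
side [338 202   7  13  80] [341.075  207.9125] [[0.6233 0.0155 0.05  ]]
```

View pics/end.png

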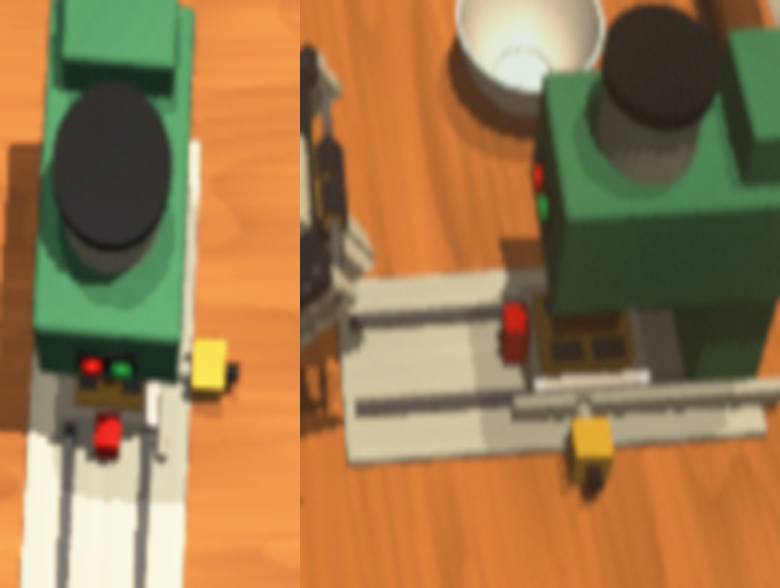

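The last picture shows the die flat in the tray under the head, with the runner's notch at the catch nose (585,405 in the crop). The grip has moved 120 mm and the gripper is clear, so I hand the job in.

```bash
python3 -c "
from rig import r
print(r.finish_job())"
```

```text
the job is handed in; nothing more can be done
None
```

The brass die is flat in the tray pocket and released, the tray is clicked into the catch at about 0.13 m of slide, and the job was handed in at about 27 s with the arm clear (no verdict came back).

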